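# Set a clay plaque under the bench drill

## Task

The terracotta name plaque is to get its hanging hole drilled. Slide it along the bench, keeping it flat and without lifting it, until its blue dot is directly under the tip of the drill bit, then let go; do not bump the drill, and leave the white plaque where it is.

Things in the scene. Friction and masses are not known exactly. Their poses are not given: they have to be found in the camera images.
- plaque_center (a point): Centre (7 mm above the bench) of the loose terracotta (red-brown) plaque: a fired clay bar with a green sprig, 180 mm long (its x), 50 mm wide (its y), 14 mm thick (its z, up), about 0.26 kg, lying flat. Its +x end, with the dot, points away from the robot (within about 25 degrees). Gripped across its width near the other end, the hand stays clear of the drill when the dot is under the bit.
- blue_dot (a point): Centre of the blue dot, 20 mm across, on the top face of the terracotta plaque, 14 mm above the bench: 65 mm from the plaque's centre along its +x, 25 mm short of its far end; same axes as the plaque.
- drill: Fixed bench drill, off. Origin: on the bare bench straight below the bit's tip, which is 40 mm up. Above it chuck (26 mm wide, from 80 mm up), blue motor (52 mm wide, 120 to 228 mm up), round yellow cap on top (242 mm), all centred on the bit. Along its +x (ahead, 10 to 40 degrees left) an arm 157 to 245 mm up leads to a column (275 mm tall) 160 mm off; its foot, 120 mm wide, begins 105 mm off.
- white_plaque: Bystander: loose white glazed plaque of the same size with a red dot, flat on the bench on the other side. Origin: centre of its underside, x along its length. A pink glaze jar (110 mm tall) and a lidded tub (68 mm tall) also stand beyond the plaques, on the right and the left.
Things that resemble listed ones, but are neither listed nor needed, are in the scene too. Of the things that look like the part that bears plaque_center, the middle-sized one is meant.

How it is judged:
By the outcome, as a careful person would: the job done as asked, in the order asked, and still so for the second after the job is handed in, with the robot touching nothing.
It also fails if it takes over 42 s, if anything falls off the work surface, if the arm or the gripper's body presses on something with over 40 N, if the wrist force passes 120 N, or if a joint passes its speed limit or range.

## Robot

A 6-joint arm with a two-finger parallel gripper is mounted at the origin on the work surface. World frame = base frame: x ahead of the robot, y to its left, z up, the work surface at z = 0. Lengths are in mm, angles in rad, forces in N, time in s.
With the tool pointing down it reaches from about 275 to 750 mm from the base axis. Payload 10.2 kg.
Tool frame: the origin (TCP) lies midway between the tips of the shut fingers; the grasp point (between the pads) lies 19 mm behind it; z points along the fingers, y is the line along which they close (so a half turn about z gives the same grasp; the last joint's range is limited). The gripper opens to 88 mm and grips with 3 to 60 N. Pads are 18 mm wide; open, the fingers measure 123 mm over their backs; the gripper's body (75 mm by 187 mm) begins 45 mm behind the grasp point.
Start: joints at [-1.41, 0.313, 1.498, -0, 1.331, -0.223], TCP at [196.572, -486.817, 238.72] pointing down, gripper open.
Joint ranges: [-2.94, 2.94], [-0.97, 2.17], [0.19, 2.56], [-1.23, 4.37], [0.02, 3.11], [-2.88, 2.88]. Speed limits (rad/s): [2.39, 2.39, 3.01, 3.14, 3.14, 3.14].

## Interface

Orientations are given as a rotation vector (axis times angle).
In Python, from cell import r, eyes, ticket, silhouettes, landmark_of gives the robot as it stands.
- The arm moves only by the tool jog_arm, never from a script. Its argument "deltas" is a list of rows, each a list of 7 numbers: the opening in per cent of the stroke, from 0 (shut) to 100 (fully open), then the shift along the tool's x, y, z in mm, then the turn, a rotation vector about the tool's x, y, z in rad. A call has 1 to 8 rows; each row is the pose to reach, as a shift and turn from the pose commanded when the call began, along the tool's axes at that moment; what a row does not reach only later rows make up. A row lasts 1/8 s, in which the tool goes at most 62.5 mm and 10.7 degrees, less where a joint would pass 70% of its speed; a pose out of reach is approached as far as the arm can. A call with a gripper value outside its range is refused whole. The fingers move at their own pace and stop on an object; "force" is the grip in N (left out, the last holds). Time passes only in rows, so rows that repeat a pose let the fingers close. It gives the time, the measured TCP pose, the force, the opening and the grip force at its end, in the units of the state.
- r.observe(): the state, without advancing time (a new reading comes with each control period).
- eyes.camera(name): name is "side" or "top" or "wrist"; returns the picture (480x640x3 uint8, blue, green, red); there is no depth.
- eyes.camera_model(name): a dict with "fx", "fy", "cx", "cy" (pixels), "R" (3x3) and "t" (3): a world point X has camera coordinates R X + t; the wrist camera has in their place "mount" (4x4, takes a point from camera to tool coordinates, whose origin is the TCP and whose axes are the flange's). Camera axes: x right, y down, z forward; pixel columns grow to the right and rows downward; lengths in mm; the calibration is good to about 2 mm. A picture is of the moment at which its call begins: read the wrist's pose just before it. camera_model takes no time and is no camera call.
- ticket.sign_off(): hands the job in; it is judged then, once.
Trained networks look in the newest picture that a camera, given by its name, has taken for a name from the list of things; names that differ only in an ending like _2 or _b are one class to them, and where a whole thing is asked for, a point or a joint stands for the part that bears it (a point fixed in the world has none). Each returns a list of dicts, best first, with "confidence" (0 to 1); they miss things now and then, are a little off and sometimes report something else, mostly with a low value. They report only what shows in the picture. A call takes as long as a camera call. They do not tell look-alikes from the thing itself.
- silhouettes(camera, query): "mask" (480x640 bool, what is visible of it) and "box" ([centre column, centre row, width, height] in pixels, round what is visible of it).
- landmark_of(camera, query): "uv" ([column, row] in pixels: a listed point, or the origin of a listed thing).
The state is a dict: "time_s": time; "joints": joint angles; "qd": joint speeds; "joint_efforts": joint torques, N m; "tool_pos": TCP position; "tcp_rot": TCP orientation; "wrist_force": force on the tool from outside, world axes, zero at the start; "ft_torque": the same for the moment, N m; "grip_width": finger opening in mm; "finger_force": force on a finger pad.
Only numpy, scipy, OpenCV 4.12 (cv2) and the standard library are available. Lean on these libraries where they do the work, as an engineer would, in place of code of your own. Each camera call takes 0.05 s, during which the arm holds its last target. There are 200 camera calls.

## Working session

There is one attempt and no reset: what is moved stays moved. The work goes in short steps, Python scripts to look and compute and a tool call to move; the robot and the scene stay as the last step left them, time stands still between calls to the robot, and variables do not carry over. Pictures are saved under pics/ and viewed, at most 10 in all, crops included, and the job is handed in when it is done.

Besides the shell and the picture viewer there is one more tool, called after "Emit:" as name([rows], argument=value, ...), one row to a line, values as JSON. jog_arm: Moves the arm, as the interface text tells. Its arguments: {"type":"object","properties":{"deltas":{"type":"array"},"force":{"type":"number"}},"required":["deltas"]}

```bash
mkdir -p pics; ls; python3 - <<'E'
from cell import r, eyes, ticket, silhouettes, landmark_of
import cv2,numpy as np
s=r.observe();print(s['time_s'],s['tool_pos'],s['tcp_rot'])
for c in ['top','side']:
    cv2.imwrite(f'pics/{c}0.png',eyes.camera(c)); m=eyes.camera_model(c)
    print(c,{k:np.round(v,3).tolist() for k,v in m.items()})
    for q in ['plaque_center','blue_dot','drill','white_plaque']:
        print(q,[(np.round(d['uv']).tolist(),round(d['confidence'],2)) for d in landmark_of(c,q)],[(np.round(d['box']).tolist(),round(d['confidence'],2)) for d in silhouettes(c,q)])
print(eyes.camera_model('wrist'))
E
```

```text
pics
0.0 [ 196.53970532 -486.5623717   238.18345257] [-3.08270956e+00 -5.98968456e-01 -2.03477981e-05]
top {'fx': 573.719, 'fy': 573.719, 'cx': 310.857, 'cy': 241.303, 'R': [[0.002, -1.0, 0.009], [-0.997, -0.002, -0.076], [0.076, -0.009, -0.997]], 't': [-57.27, 449.943, 1013.546]}
plaque_center [([430.0, 367.0], 0.95), ([508.0, 214.0], 0.83), ([434.0, 224.0], 0.72)] [([505.0, 214.0, 62.0, 45.0], 0.94), ([435.0, 222.0, 37.0, 97.0], 0.66), ([431.0, 367.0, 84.0, 144.0], 0.55)]
blue_dot [([525.0, 198.0], 0.95), ([415.0, 323.0], 0.83), ([431.0, 188.0], 0.62)] [([429.0, 369.0, 79.0, 139.0], 0.89), ([433.0, 222.0, 35.0, 100.0], 0.68), ([508.0, 212.0, 63.0, 50.0], 0.57)]
drill [([304.0, 129.0], 0.91)] [([263.0, 64.0, 120.0, 127.0], 0.94)]
white_plaque [([168.0, 229.0], 0.6)] [([166.0, 231.0, 44.0, 102.0], 0.98)]
side {'fx': 506.427, 'fy': 506.427, 'cx': 323.363, 'cy': 241.462, 'R': [[-0.851, -0.525, 0.014], [-0.258, 0.396, -0.881], [0.457, -0.754, -0.472]], 't': [320.848, 167.409, 874.358]}
plaque_center [([346.0, 212.0], 0.94)] [([325.0, 211.0, 34.0, 17.0], 0.61)]
blue_dot [([322.0, 208.0], 0.92)] [([325.0, 209.0, 35.0, 20.0], 0.73)]
drill [] [([184.0, 182.0, 114.0, 127.0], 0.9)]
white_plaque [([221.0, 311.0], 0.65)] [([224.0, 309.0, 98.0, 42.0], 0.76), ([327.0, 210.0, 34.0, 16.0], 0.52)]
{'fx': 403.30918936447597, 'fy': 403.30918936447597, 'cx': 320.4658712158404, 'cy': 237.80947175165073, 'mount': array([[ 1.83749807e-04, -9.62826285e-01, -2.70121290e-01,
         6.91350084e+01],
       [ 9.99999875e-01,  3.02751394e-04, -3.98884576e-04,
        -2.80306976e-01],
       [ 4.65836151e-04, -2.70121183e-01,  9.62826220e-01,
        -1.46950292e+02],
       [ 0.00000000e+00,  0.00000000e+00,  0.00000000e+00,
         1.00000000e+00]])}
```

View pics/top0.png

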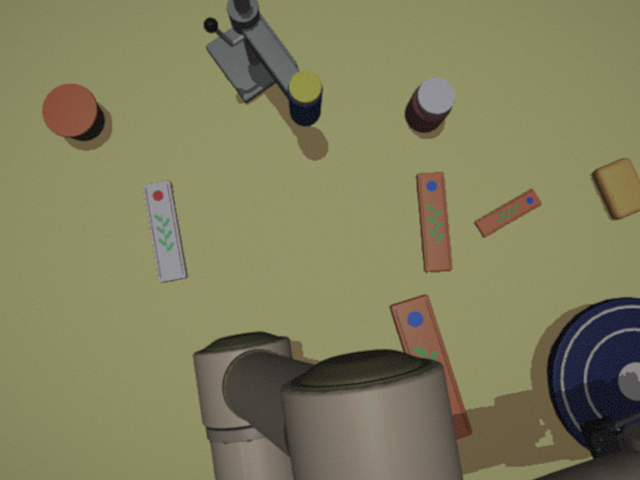

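View pics/side0.png

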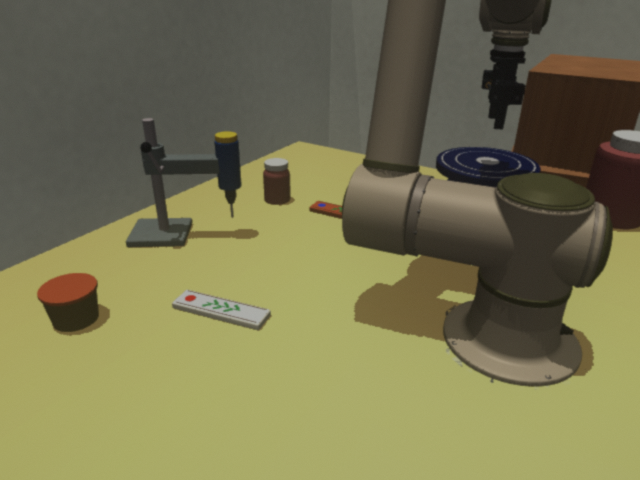

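Three terracotta plaques show in the top view: a large one at (430,367), a middle one at (435,222) with its dot at (431,186), and a small one at (508,213). The middle one, about 100 px long (~180 mm), fits. The drill's cap is at (305,86), and its bit tip is at about (232,216) in the side view. The white plaque is at (166,231).

```bash
cat > h.py <<'E'
from cell import r, eyes, ticket, silhouettes, landmark_of
import cv2,numpy as np
from scipy.spatial.transform import Rotation as Ro
def ray(m,uv):
    R,t=np.array(m['R']),np.array(m['t'])
    d=R.T@np.array([(uv[0]-m['cx'])/m['fx'],(uv[1]-m['cy'])/m['fy'],1]); return -R.T@t,d
def at(m,uv,z):
    o,d=ray(m,uv); return o+d*(z-o[2])/d[2]
def proj(m,X):
    c=np.array(m['R'])@X+np.array(m['t']); return np.array([m['fx']*c[0]/c[2]+m['cx'],m['fy']*c[1]/c[2]+m['cy']])
def wrist(s):
    m=eyes.camera_model('wrist'); M=np.array(m['mount']); A=Ro.from_rotvec(s['tcp_rot']).as_matrix()
    R=(A@M[:3,:3]); c=A@M[:3,3]+s['tool_pos']; m['R']=R.T; m['t']=-R.T@c; return m
E
python3 - <<'E'
from h import *
im=cv2.imread('pics/top0.png'); mt=eyes.camera_model('top'); ms=eyes.camera_model('side')
hsv=cv2.cvtColor(im,cv2.COLOR_BGR2HSV)
def cen(mask,box):
    x0,y0,x1,y1=box; k=np.zeros(mask.shape,np.uint8); k[y0:y1,x0:x1]=mask[y0:y1,x0:x1]
    y,x=np.nonzero(k); return k,np.array([x.mean(),y.mean()]),len(x)
k,_,n=cen(cv2.inRange(hsv,(95,120,40),(130,255,255)),(415,165,455,280)); print(_,n)
dot=at(mt,_,14)
red=cv2.inRange(hsv,(0,90,60),(16,255,255))
k,c,n=cen(red,(410,165,457,280)); 
k=cv2.morphologyEx(k,cv2.MORPH_CLOSE,np.ones((9,9)))
rect=cv2.minAreaRect(cv2.findNonZero(k)); print(rect)
C=at(mt,rect[0],14); v=dot-C
B=[at(mt,p,14) for p in cv2.boxPoints(rect)]
print('edges',[np.linalg.norm(B[i]-B[i-1]).round(1) for i in range(4)])
E=[B[i]-B[i-1] for i in range(4)]; e=max(E[:2],key=np.linalg.norm); e=e*np.sign(e[0])
print('dot',dot,'C',C,'ang dot',np.arctan2(v[1],v[0]),np.linalg.norm(v),'ang rect',np.arctan2(e[1],e[0]))
# cap: circle
kc,c,n=cen(cv2.inRange(hsv,(20,170,100),(35,255,255)),(285,68,325,108)); print('cap',c,n,at(mt,c,242))
print('tip side', at(ms,(232,216),40), 'landmark',at(mt,(304,129),0))
w=landmark_of('top','white_plaque')
print('white',at(mt,(166,231),14))
cv2.imwrite('pics/crops.png',np.hstack([cv2.resize(im[150:450,380:560],None,fx=2,fy=2,interpolation=3),cv2.resize(cv2.imread('pics/side0.png')[120:270,130:240],None,fx=4,fy=4,interpolation=3)]))
E
```

```text
[431.35211268 185.56338028] 71
((433.69329833984375, 221.72230529785156), (98.93102264404297, 27.851421356201172), 85.03025817871094)
edges [np.float64(179.9), np.float64(51.0), np.float64(180.0), np.float64(50.3)]
dot [ 552.53885971 -275.61687011   14.        ] C [ 486.37296263 -278.90471348   14.        ] ang dot 0.04965006768922417 66.24753467399358 ang rect 0.07354141203472624
cap [nan nan] 0 [nan nan nan]
tip side [664.27448792 -52.57267694  40.        ] landmark [660.28834036 -43.54891669   0.        ]
white [468.34810807 204.51479504  14.        ]<stdin>:6: RuntimeWarning: Mean of empty slice.
  ret = ret.dtype.type(ret / rcount)
```

View pics/crops.png

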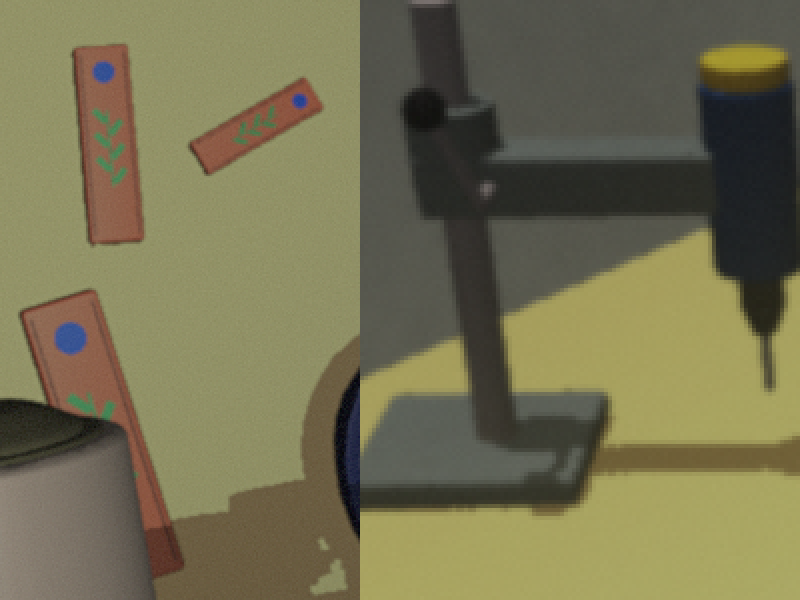

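The crop confirms it: the middle plaque has its dot at the far end. The smaller one is at the right and the larger one below. The bit tip is at about (232,217) in the side view. I'm going above the grip end.

Emit:
jog_arm([
  [100, 60, -20, 10, 0, 0, 0.15],
  [100, 115, -40, 30, 0, 0, 0.3],
  [100, 170, -60, 50, 0, 0, 0.32],
  [100, 225, -82, 70, 0, 0, 0.32],
  [100, 283, -104, 90, 0, 0, 0.32],
  [100, 283, -104, 90, 0, 0, 0.32],
  [100, 283, -104, 90, 0, 0, 0.32],
])

```text
time_s: 1.82
tool_pos: [419.9, -284.8, 148.9]
tcp_rot: [3.14, 0.101, 0.0]
wrist_force: [-0.4, -0.1, 0.5]
grip_width: 88.2
finger_force: 0.0
```

```bash
python3 - <<'E'
from h import *
im=cv2.imread('pics/top0.png'); mt=eyes.camera_model('top'); ms=eyes.camera_model('side')
hsv=cv2.cvtColor(im,cv2.COLOR_BGR2HSV)
p=hsv[86,305];print('cap hsv',p)
k=cv2.inRange(hsv,(22,185,80),(34,255,255)); k[:,:285]=0;k[:,327:]=0;k[:65]=0;k[112:]=0
if k.any():
    print('cap',cv2.minEnclosingCircle(cv2.findNonZero(k)),at(mt,cv2.minEnclosingCircle(cv2.findNonZero(k))[0],242))
print('tip side',at(ms,(232.2,217.2),40))
s=r.observe(); w=wrist(s); a=eyes.camera('wrist'); cv2.imwrite('pics/w1.png',a); print(s['time_s'],s['tool_pos'],s['tcp_rot'])
# side lookups for drill cap
si=cv2.cvtColor(cv2.imread('pics/side0.png'),cv2.COLOR_BGR2HSV)
hs=cv2.cvtColor(a,cv2.COLOR_BGR2HSV)
b=cv2.inRange(hs,(95,120,40),(130,255,255)); n,l,st,c=cv2.connectedComponentsWithStats(b)
for i in range(1,n):
    if st[i,4]>60: print('blue',c[i],st[i,4],at(w,c[i],14))
for q in ['plaque_center','blue_dot','drill']:
    print(q,[(np.round(d['uv']).tolist(),at(w,d['uv'],{'plaque_center':7,'blue_dot':14,'drill':0}[q]).round(1),round(d['confidence'],2)) for d in landmark_of('wrist',q)])
E
```

```text
cap hsv [ 30 129 146]
tip side [659.54237928 -47.78373317  40.        ]
1.825 [ 419.94341257 -284.81350972  148.93595405] [3.13951494e+00 1.00810923e-01 7.89460532e-05]
blue [319.21610738  17.24026846] 745 [ 553.71101912 -275.15323996   14.        ]
blue [588.50304878  80.94207317] 328 [ 527.57530199 -453.37243968   14.        ]
blue [255.24813896 349.33746898] 403 [ 315.58101864 -239.85263195   14.        ]
plaque_center [([521.0, 113.0], array([ 505.4, -416.6,    7. ]), 0.97), ([289.0, 440.0], array([ 224.4, -269.5,    7. ]), 0.83), ([320.0, 125.0], array([ 488.4, -280.2,    7. ]), 0.62)]
blue_dot [([318.0, 17.0], array([ 553.8, -274.3,   14. ]), 0.96), ([259.0, 359.0], array([ 307.3, -243.3,   14. ]), 0.62), ([587.0, 81.0], array([ 527.2, -452.7,   14. ]), 0.61)]
drill []
```

View pics/w1.png

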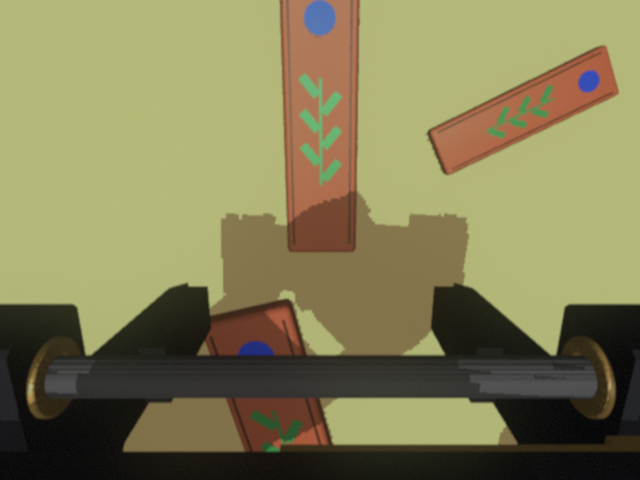

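The plaque lies straight between the fingers: dot at (319,17), near end at (321,250). Descend and grip.

Emit:
jog_arm([
  [100, 0, 0, 50, 0, 0, 0],
  [100, 0, 0, 100, 0, 0, 0],
  [100, 0, 0, 130, 0, 0, 0],
  [100, 0, 0, 144, 0, 0, 0],
  [100, 0, 0, 144, 0, 0, 0],
  [40, 0, 0, 144, 0, 0, 0],
  [40, 0, 0, 144, 0, 0, 0],
  [40, 0, 0, 144, 0, 0, 0],
], force=20)

```text
time_s: 3.02
tool_pos: [420.3, -284.6, 5.3]
tcp_rot: [3.139, 0.1, 0.001]
wrist_force: [0.7, -1.0, 0.2]
grip_width: 60.5
finger_force: 0.0
```

Emit:
jog_arm([
  [40, 0, 0, 0, 0, 0, 0],
  [40, 0, 0, 0, 0, 0, 0],
  [40, 0, 0, 0, 0, 0, 0],
  [40, 0, 0, 0, 0, 0, 0],
], force=25)

```text
time_s: 3.52
tool_pos: [420.2, -284.6, 5.0]
tcp_rot: [3.14, 0.1, 0.0]
wrist_force: [-0.8, 0.1, 5.1]
grip_width: 49.1
finger_force: 25.0
```

```bash
python3 - <<'E'
from h import *
mt=eyes.camera_model('top'); s=r.observe()
a=eyes.camera('top'); hsv=cv2.cvtColor(a,cv2.COLOR_BGR2HSV)
cv2.imwrite('pics/top1c.png',np.hstack([cv2.resize(a[60:160,270:340],(420,600),interpolation=3)]))
k=cv2.inRange(hsv,(22,120,110),(34,255,255)); k[:,:286]=0;k[:,326:]=0;k[:66]=0;k[108:]=0
n,l,st,c=cv2.connectedComponentsWithStats(k); print(st[:6].tolist(),c[:6].round(1).tolist())
print(s['tool_pos'],s['tcp_rot'],s['grip_width'],s['finger_force'])
for uv in [(306,88),(305.5,87.5)]: print(at(mt,uv,242))
E
```

```text
[[0, 0, 640, 480, 306416], [289, 71, 32, 31, 784]] [[319.5, 239.9], [304.8, 86.2]]
[ 420.15439713 -284.55951061    4.98193484] [3.13958925e+00 1.00214555e-01 4.58499443e-04] 49.099166161961634 24.998477697372437
[653.27923239 -47.12257286 242.        ]
[654.00978724 -46.40417312 242.        ]
```

View pics/top1c.png

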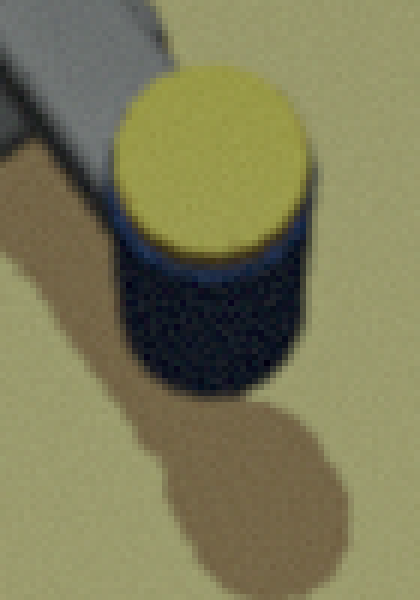

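Emit:
jog_arm([
  [40, 0, -15, 0, 0, 0, 0],
  [40, 0, -40, 0, 0, 0, 0],
  [40, 5, -70, 0, 0, 0, 0],
  [40, 15, -100, 0, 0, 0, 0],
  [40, 30, -130, 0, 0, 0, 0],
  [40, 45, -160, 0, 0, 0, 0],
  [40, 60, -190, 0, 0, 0, 0],
  [40, 75, -210, 0, 0, 0, 0],
])

```text
time_s: 4.58
tool_pos: [481.2, -68.5, 4.9]
tcp_rot: [3.14, 0.102, -0.001]
wrist_force: [-2.2, -4.3, 6.2]
grip_width: 49.7
finger_force: 25.0
```

Emit:
jog_arm([
  [40, 10, -8, 0, 0, 0, 0],
  [40, 20, -12, 0, 0, 0, 0],
  [40, 30, -13, 0, 0, 0, 0],
  [40, 35, -13, 0, 0, 0, 0],
  [40, 35, -13, 0, 0, 0, 0],
  [40, 35, -13, 0, 0, 0, 0],
])

```text
time_s: 5.32
tool_pos: [514.2, -53.8, 5.0]
tcp_rot: [-3.139, -0.102, 0.004]
wrist_force: [-6.6, -0.2, 11.2]
grip_width: 49.9
finger_force: 25.0
```

```bash
cat > look.py <<'E'
from h import *
import sys
t=sys.argv[1]
mt=eyes.camera_model('top'); ms=eyes.camera_model('side'); s=r.observe()
A=Ro.from_rotvec(s['tcp_rot']).as_matrix(); d=s['tool_pos']+134*A[:,0]; d[2]=14
print('pose',s['tool_pos'].round(1),'dot pred',d.round(1))
for n,m,(x,y) in (('top',mt,(304,126)),('side',ms,(232,222))):
    a=eyes.camera(n); h=cv2.cvtColor(a,cv2.COLOR_BGR2HSV)
    cv2.imwrite(f'pics/{n}{t}.png',a)
    print(n,'pred dot px',proj(m,d).round(1),'cap-tip px',proj(m,np.array([655.5,-45.5,40])).round(1))
    print([(np.round(q['uv'],1).tolist(),round(q['confidence'],2)) for q in landmark_of(n,'blue_dot')],[np.round(q['uv'],1).tolist() for q in landmark_of(n,'drill')])
a=cv2.imread(f'pics/top{t}.png')[70:170,270:340]; b=cv2.imread(f'pics/side{t}.png')[190:250,195:265]
cv2.imwrite(f'pics/c{t}.png',np.hstack([cv2.resize(a,(350,500),interpolation=3),cv2.resize(b,(420,360),interpolation=3) if 0 else cv2.copyMakeBorder(cv2.resize(b,(420,360),interpolation=3),0,140,0,0,0)]))
E
python3 look.py a
```

```text
pose [514.2 -53.8   5. ] dot pred [648.  -45.1  14. ]
top pred dot px [304.8 133.5] cap-tip px [305.  125.6]
[([414.9, 322.6], 0.76)] [[302.8, 127.5]]
side pred dot px [236.  228.7] cap-tip px [232.9 218. ]
[([235.0, 228.3], 0.85), ([363.1, 185.6], 0.6)] []
```

View pics/ca.png

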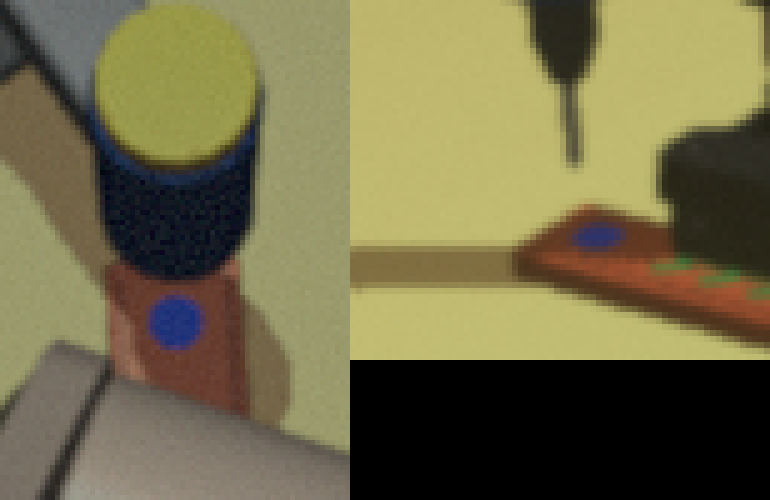

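The dot is at about (305,134) in the top view and (236,229) in the side view. The tip is at (232.4,217.5) in the side view, so the dot is about 9 mm short.

Emit:
jog_arm([
  [40, 5, 0.5, 0, 0, 0, 0],
  [40, 9, 1, 0, 0, 0, 0],
  [40, 9, 1, 0, 0, 0, 0],
  [40, 9, 1, 0, 0, 0, 0],
])

```text
time_s: 6.12
tool_pos: [523.1, -54.2, 5.0]
tcp_rot: [-3.139, -0.101, 0.005]
wrist_force: [-6.4, 0.8, 11.6]
grip_width: 50.1
finger_force: 25.0
```

```bash
python3 look.py b
```

```text
pose [523.1 -54.2   5. ] dot pred [656.8 -45.6  14. ]
top pred dot px [305.1 128.8] cap-tip px [305.  125.6]
[([303.9, 127.9], 0.72), ([528.9, 195.7], 0.63)] [[305.7, 130.0]]
side pred dot px [233.2 227.7] cap-tip px [232.9 218. ]
[([235.4, 225.3], 0.64), ([363.8, 187.8], 0.51)] [[259.1, 239.6]]
```

View pics/cb.png

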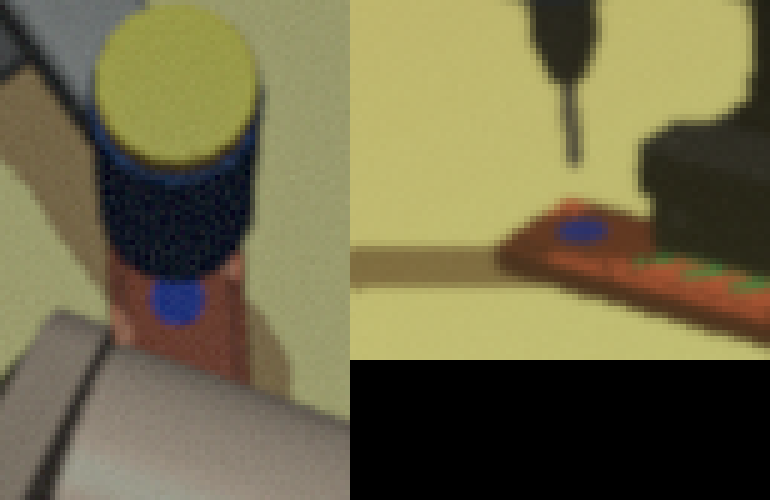

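```bash
python3 - <<'E'
from h import *
from scipy.optimize import least_squares
mt=eyes.camera_model('top'); ms=eyes.camera_model('side')
S=[cv2.cvtColor(cv2.imread(f'pics/side{t}.png'),cv2.COLOR_BGR2HSV) for t in 'ab']
T=cv2.cvtColor(cv2.imread('pics/topb.png'),cv2.COLOR_BGR2HSV)
def bl(h,x0,y0,x1,y1,lo,hi):
    k=cv2.inRange(h[y0:y1,x0:x1],lo,hi); y,x=np.nonzero(k); return np.array([x.mean()+x0,y.mean()+y0]),(x.min()+x0,x.max()+x0,y.min()+y0,y.max()+y0)
ds=bl(S[1],222,222,246,236,(105,80,40),(140,255,255)); print('side dot',ds)
cs=bl(S[1],205,128,245,145,(20,140,100),(35,255,255)); print('side cap',cs)
ct=bl(T,286,66,326,106,(22,120,110),(34,255,255)); print('top cap',ct)
da=bl(cv2.cvtColor(cv2.imread('pics/topa.png'),cv2.COLOR_BGR2HSV),290,127,320,145,(110,190,80),(130,255,255)); print('top dot a',da,at(mt,da[0],14))
g=S[1]; v=cv2.imread('pics/sideb.png').astype(int).sum(2); print(v[204:224,229:237])
ctc=np.array([(ct[1][0]+ct[1][1])/2,(ct[1][2]+ct[1][3])/2])
print('drill top-cap',at(mt,ct[0],242),at(mt,ctc,242)); print('dot side',at(ms,ds[0],14)); 
for P in [(656,-46),(657,-46)]: print(P,[proj(ms,np.array([*P,z])).round(1) for z in (14,40,80,120,228)],proj(mt,np.array([*P,14])).round(1))
E
```

```text
side dot (array([233.33333333, 228.04761905]), (np.int64(230), np.int64(237), np.int64(227), np.int64(229)))
side cap (array([225.29365079, 134.84126984]), (np.int64(215), np.int64(236), np.int64(132), np.int64(138)))
top cap (array([304.79539642,  86.20460358]), (np.int64(289), np.int64(320), np.int64(71), np.int64(101)))
top dot a (array([305.25  , 133.8125]), (np.int64(302), np.int64(308), np.int64(131), np.int64(137))) [647.46730035 -45.90611345  14.        ]
[[388 258 190 275 425 474 483 482]
 [430 297 220 300 443 481 486 486]
 [441 320 231 305 443 482 486 488]
 [443 328 231 299 435 479 487 488]
 [439 320 227 276 404 469 486 482]
 [439 332 229 271 391 472 486 485]
 [450 360 242 262 384 462 485 487]
 [460 375 247 248 358 461 484 483]
 [470 413 270 240 352 456 488 487]
 [479 423 278 242 359 461 492 489]
 [482 426 282 241 352 460 486 487]
 [481 428 286 234 332 453 491 487]
 [479 440 318 259 354 464 483 493]
 [486 462 394 348 412 475 484 488]
 [487 484 461 439 466 482 487 488]
 [489 486 485 486 487 486 488 489]
 [489 486 487 489 485 490 489 491]
 [490 487 487 489 488 485 486 486]
 [482 466 455 455 461 469 476 479]
 [447 390 358 352 364 382 396 428]]
drill top-cap [655.90691656 -45.38963731 242.        ] [656.20536982 -44.96538057 242.        ]
dot side [655.45857596 -44.29716147  14.        ]
(656, -46) [array([233.6, 227.7]), array([232.9, 217.8]), array([231.6, 202.2]), array([230.4, 186.1]), array([226.8, 139.7])] [305.3 129.2]
(657, -46) [array([233.3, 227.6]), array([232.5, 217.7]), array([231.3, 202.1]), array([230., 186.]), array([226.4, 139.7])] [305.3 128.7]
```

```bash
python3 - <<'E'
import cv2
b=cv2.imread('pics/sideb.png')[125:245,195:275]; cv2.imwrite('pics/cb2.png',cv2.resize(b,(400,600),interpolation=0))
E
```

```text
(no output)
```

View pics/cb2.png

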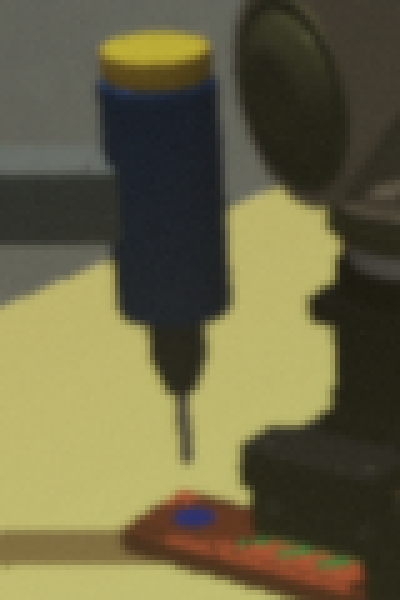

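Emit:
jog_arm([
  [40, 1.5, 0, 0, 0, 0, 0],
  [40, 1.5, 0, 0, 0, 0, 0],
  [40, 1.5, 0, 0, 0, 0, 0],
  [80, 1.5, 0, 0, 0, 0, 0],
  [80, 1.5, 0, 0, 0, 0, 0],
  [80, 1.5, 0, 0, 0, 0, 0],
  [80, 1.5, 0, 0, 0, 0, 0],
  [80, 1.5, 0, 0, 0, 0, 0],
])

```text
time_s: 7.42
tool_pos: [526.1, -55.2, 4.7]
tcp_rot: [-3.14, -0.1, 0.0]
wrist_force: [0.3, -0.3, 0.4]
grip_width: 70.3
finger_force: 0.0
```

Emit:
jog_arm([
  [80, 0, 0, -30, 0, 0, 0],
  [80, -10, 0, -70, 0, 0, 0],
  [80, -50, 0, -90, 0, -0.18, 0],
  [80, -90, 0, -90, 0, -0.35, 0],
  [80, -110, 0, -90, 0, -0.5, 0],
  [80, -110, 0, -90, 0, -0.5, 0],
  [80, -110, 0, -90, 0, -0.5, 0],
])

```text
time_s: 8.3
tool_pos: [416.9, -62.2, 94.7]
tcp_rot: [3.029, 0.097, -0.768]
wrist_force: [-0.8, 0.8, -0.2]
grip_width: 70.4
finger_force: 0.0
```

```bash
python3 look.py c; python3 - <<'E'
from h import *
s=r.observe(); w=wrist(s); a=eyes.camera('wrist'); cv2.imwrite('pics/w2.png',a)
print(s['tool_pos'],Ro.from_rotvec(s['tcp_rot']).as_matrix()[:,2], 'dot/tip at (658,-46) px',proj(w,np.array([658,-46,14])),proj(w,np.array([658,-46,40])),proj(w,np.array([658,-46,80])))
for f,x0,y0,x1,y1 in (('topc',290,125,320,145),('sidec',222,222,246,236),('w2',0,0,640,480)):
    k=cv2.inRange(cv2.cvtColor(cv2.imread(f'pics/{f}.png'),cv2.COLOR_BGR2HSV)[y0:y1,x0:x1],(105,100,60),(135,255,255))
    n,l,st,c=cv2.connectedComponentsWithStats(k)
    for i in range(1,n):
        if st[i,4]>10: print(f,c[i]+[x0,y0],st[i])
E
```

```text
pose [416.9 -62.2  94.7] dot pred [534.4 -54.6  14. ]
top pred dot px [309.9 195.1] cap-tip px [305.  125.6]
[([414.6, 318.9], 0.95), ([526.1, 198.1], 0.91), ([302.1, 132.1], 0.35)] [[306.6, 130.5]]
side pred dot px [277.2 239.4] cap-tip px [232.9 218. ]
[([365.1, 189.2], 0.76), ([233.2, 227.3], 0.66)] []
[416.49100534 -62.20961881  94.87595467] [-0.47754579 -0.03056029 -0.87807522] dot/tip at (658,-46) px [  315.88239022 -1450.09868419] [  312.75412438 -2254.97337107] [   133.713038   -48320.63584729]
sidec [232.875  227.9375] [ 8  5  7  3 16]
```

View pics/w2.png

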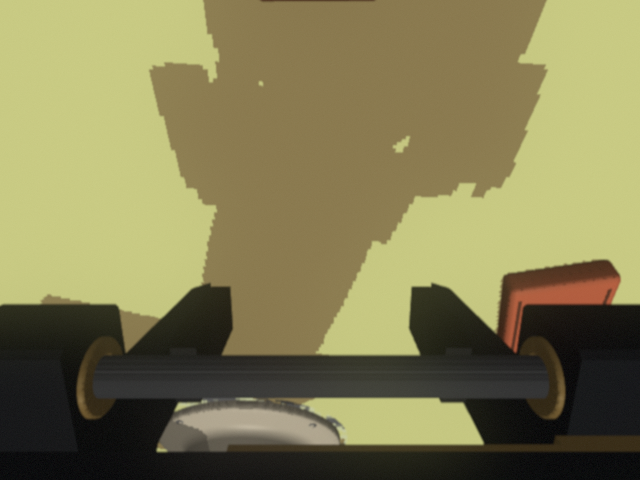

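Wrong tilt sign: the picture shows only the bench near the base. I'm tilting the other way to see the bit and the dot.

Emit:
jog_arm([
  [80, 0, 0, 0, 0, 0.18, 0],
  [80, 0, 0, 0, 0, 0.36, 0],
  [80, 0, 0, 0, 0, 0.54, 0],
  [80, 0, 0, 0, 0, 0.72, 0],
  [80, 0, 0, 0, 0, 0.9, 0],
  [80, 0, 0, 0, 0, 1.05, 0],
  [80, 0, 0, 0, 0, 1.05, 0],
  [80, 0, 0, 0, 0, 1.05, 0],
])

```text
time_s: 9.65
tool_pos: [415.7, -62.2, 94.5]
tcp_rot: [-3.006, -0.093, -0.847]
wrist_force: [0.8, -0.2, 0.8]
grip_width: 70.5
finger_force: 0.0
```

```bash
python3 - <<'E'
from h import *
s=r.observe(); w=wrist(s); a=eyes.camera('wrist'); cv2.imwrite('pics/w3.png',a)
for n in ('top','side'): cv2.imwrite(f'pics/{n}d.png',eyes.camera(n))
print(s['tool_pos'],'px',[proj(w,np.array([658,-46,z])).round(1) for z in (14,40,80)])
for f,x0,y0,x1,y1 in (('topd',290,125,320,145),('w3',0,0,640,480)):
    k=cv2.inRange(cv2.cvtColor(cv2.imread(f'pics/{f}.png'),cv2.COLOR_BGR2HSV)[y0:y1,x0:x1],(105,100,60),(135,255,255))
    n,l,st,c=cv2.connectedComponentsWithStats(k)
    for i in range(1,n):
        if st[i,4]>30: print(f,c[i]+[x0,y0],st[i], at(w,c[i],14) if f=='w3' else '')
E
```

```text
[415.70787446 -62.2473217   94.533538  ] px [array([319.5,  -6.9]), array([319.3, -39. ]), array([ 319. , -101.6])]
topd [305.         129.36708861] [10  1 11  9 79] 
w3 [318.           0.80487805] [310   0  17   3  41] [650.73331816 -45.36486038  14.        ]
```

View pics/w3.png

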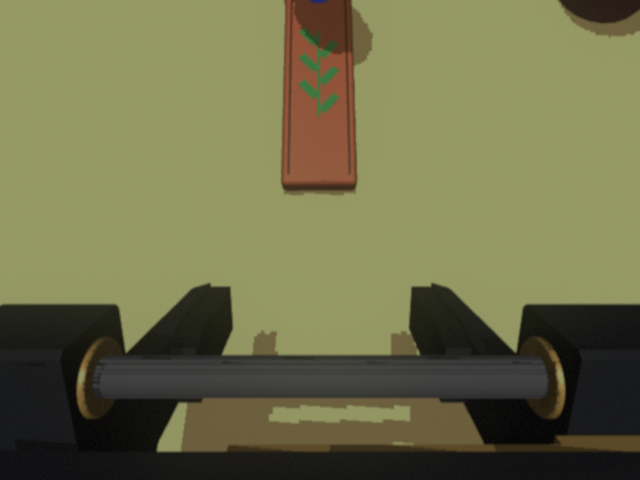

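Dot just at the top edge (318,0); a little more tilt brings in the bit, measured numerically.

Emit:
jog_arm([
  [80, 0, 0, 0, 0, 0.18, 0],
  [80, 0, 0, 0, 0, 0.36, 0],
  [80, 0, 0, 0, 0, 0.4, 0],
  [80, 0, 0, 0, 0, 0.4, 0],
])

```text
time_s: 10.3
tool_pos: [419.1, -57.5, 93.8]
tcp_rot: [-2.769, -0.101, -1.356]
wrist_force: [0.1, 1.3, -0.3]
grip_width: 70.5
finger_force: 0.0
```

```bash
python3 - <<'E'
from h import *
s=r.observe(); w=wrist(s); a=eyes.camera('wrist'); cv2.imwrite('pics/w4.png',a)
P=[proj(w,np.array([658,-46,z])) for z in (14,40,60,80,100)]
print(s['tool_pos'],'px',np.round(P,1).tolist())
k=cv2.inRange(cv2.cvtColor(a,cv2.COLOR_BGR2HSV),(105,100,60),(135,255,255))
n,l,st,c=cv2.connectedComponentsWithStats(k)
for i in range(1,n):
    if st[i,4]>30: print(c[i],st[i],at(w,c[i],14))
g=a.astype(int).sum(2)
for v in range(int(P[3][1])-4,int(P[0][1])+22,4): print(v,g[v,296:342:2])
E
```

```text
[419.0847969  -57.48575566  93.83840761] px [[332.2, 109.3], [332.2, 83.5], [332.2, 61.5], [332.3, 37.2], [332.3, 10.2]]
[331.08219178 108.23744292] [321 102  21  13 219] [659.58659692 -44.87923477  14.        ]
33 [283 285 284 285 283 288 286 282 287 289 287 308 265 114  96 103  99 101
 107 102  97 101 189]
37 [281 282 286 282 286 285 286 287 290 287 277 281 277 199 102  93 100 102
 104 103 103 185 354]
41 [282 283 284 285 288 279 273 265 251 236 213 194 173 162 185 298 163 138
 140 250 392 403 405]
45 [262 263 245 233 211 194 177 156 143 139 138 137 133 129 182 336 193 157
 157 259 407 408 406]
49 [174 152 141 136 136 133 130 132 129 133 126 125 131 126 200 347 196 158
 154 264 407 407 407]
53 [130 129 124 134 126 134 129 127 128 127 132 158 196 233 271 342 192 157
 151 261 404 410 408]
57 [124 121 124 118 129 151 186 219 261 295 314 359 360 391 406 370 194 159
 153 258 407 404 405]
61 [175 214 239 272 316 359 371 397 406 404 406 404 406 404 408 373 190 159
 151 256 407 410 407]
65 [346 385 399 410 407 403 404 406 406 406 401 409 406 405 406 376 192 160
 156 257 407 410 410]
69 [34
[... 869 characters left out ...]
79 177]
105 [273 269 268 269 213 170 158 145 175 172 173 178 181 187 190 188 184 181
 186 190 187 188 190]
109 [282 267 266 266 203 175 148 152 172 173 175 175 190 186 184 184 185 189
 187 186 187 192 189]
113 [386 301 275 267 227 255 207 171 179 175 171 179 176 187 185 181 181 186
 188 187 183 183 182]
117 [410 407 407 327 228 258 199 238 188 180 174 174 175 167 176 176 173 174
 178 176 175 176 168]
121 [405 404 412 372 251 257 197 232 185 178 174 180 174 174 175 171 174 178
 176 171 172 175 176]
125 [409 404 409 367 244 255 194 260 232 183 179 173 179 176 175 178 177 171
 180 174 173 174 174]
129 [405 410 412 358 244 250 197 258 268 242 192 172 171 171 174 173 177 168
 174 174 176 177 176]
```

From the wrist camera, the bit is at column 331.0 with its tip at row 81.5, and the dot is at (331.1,108.2). That puts the dot about 0 mm off sideways and 1–2 mm off lengthwise. The arm is clear, so I'm handing in.

```bash
python3 -c "
from cell import ticket
print(ticket.sign_off())"
```

```text
the job is handed in; nothing more can be done
None
```

The middle-sized terracotta plaque was slid flat until its blue dot was under the drill bit, within about 2 mm by my own camera measurements, then released with the arm clear, and the job is handed in.

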